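Pack the case caddy and unhitch it from its ball mount

ROBOT

A 6-joint arm with a two-finger parallel gripper is mounted at the origin on the work surface. World frame = base frame: x ahead of the robot, y to its left, z up, the work surface at z = 0. Lengths are in m, angles in rad, forces in N, time in s.
With the tool pointing down it reaches from about 0.3 to 0.775 m from the base axis. Payload 14.6 kg.
Tool frame: the origin (TCP) lies on the centre line of the jaws, within the pads' length; the fingertips stand 25 mm ahead of it and the grasp point (between the pads) lies 6 mm ahead of it (ctrl.tip_reach is the distance from the TCP to the fingertips, in m); z points along the fingers, y is the line along which they close (so a half turn about z gives the same grasp; the last joint's range is limited). The gripper opens to 94 mm and grips with 3 to 60 N. Pads are 16 mm wide; open, the fingers measure 119 mm over their backs; the gripper's body (75 mm by 177 mm) begins 78 mm behind the grasp point.
Start: joints at [-1.201, 0.3, 1.521, -0, 1.321, -0.067], TCP at [0.233, -0.498, 0.193] pointing down, gripper open.
Joint ranges: [-3.03, 3.03], [-0.79, 2.21], [0.23, 2.52], [-1.04, 4.18], [0, 3.07], [-2.55, 2.55]. Speed limits (rad/s): [2.22, 2.22, 2.57, 3.14, 3.14, 3.14].

INTERFACE

Orientations are given as [roll, pitch, yaw] about the fixed x, y, z axes, in that order (R = Rz(yaw) Ry(pitch) Rx(roll)).
In Python, from station import ctrl gives the robot as it stands. The module is installed in compiled form; this text tells all that it offers.
- The arm moves only by the tool apply_moves, never from a script. Its argument "deltas" is a list of rows, each a list of 7 numbers: the closure in counts, from 0 (fully open) to 255 (shut), then the shift along the world's x, y, z in cm, then the turn, a rotation vector about the world's x, y, z in rad. In form: [[jaw, tx, ty, tz, ax, ay, az], ...]. A call has 1 to 10 rows; each row shifts and turns the commanded pose from where the row before left it; what a row does not reach is not made up. A row lasts 1/10 s, in which the tool goes at most 50 mm and 8.59 degrees, less where a joint would pass 70% of its speed; a pose out of reach is approached as far as the arm can. A call with a gripper value outside its range is refused whole. The fingers move at their own pace and stop on an object; "grip_force" is the grip in N (left out, the last holds). Time passes only in rows, so rows that do not move let the fingers close. It gives the time, the measured TCP pose, the force, the opening and the grip force at its end, in the units of the state.
- ctrl.get_obs(): the state, without advancing time (a new reading comes with each control period).
- ctrl.camera(name): name is "scene" or "top" or "wrist"; returns a dict with "img" (480x640x3 uint8, red, green, blue), "K" (3x3 intrinsics, pixels), "pose" (4x4, takes a point from camera to world coordinates); the wrist camera has in their place "hand_eye" (4x4, takes a point from camera to tool coordinates, whose origin is the TCP and whose axes are the flange's). Camera axes: x right, y up, looking along -z (the intrinsics and any distortion apply to the point x, -y, -z); pixel columns grow to the right and rows downward; lengths in m; the calibration is good to about 2 mm. A picture is of the moment at which its call begins: read the wrist's pose just before it. There is no depth.
- ctrl.hand_in(): hands the job in; it is judged then, once.
The state is a dict: "time_s": time; "qpos": joint angles; "joint_vel": joint speeds; "tau": joint torques, N m; "ee_pos": TCP position; "eef_rot": TCP orientation; "force": force on the tool from outside, world axes, zero at the start; "moment": the same for the moment, N m; "grip_width": finger opening in m; "grip_force": force on a finger pad.
Only numpy, scipy, OpenCV 4.12 (cv2) and the standard library are available. Lean on these libraries where they do the work, as an engineer would, in place of code of your own. Each camera call takes 0.05 s, during which the arm holds its last target. There are 200 camera calls.

TASK

Pack the two stone lower models and the wax bite block upright into the pockets of the aluminium caddy while it is still hitched to its ball mount, one model in each pocket and the bite block on its base beside either of them, all flat on the pocket floors. Then pull the spring latch in the caddy's handle sideways, lift the caddy straight off the ball and finish holding it in the gripper, level and still, with its underside well clear of the ball (at least 2 cm above it), everything still packed and nothing else supporting it. Leave the other things on the bench where they are.

Things in the scene. Friction and masses are not known exactly. Their poses are not given: they have to be found in the camera images.
- mount: Ball mount fixed to the bench: steel plate 64 x 200 x 12 mm (x, y, z), origin at the centre of its underside on the bench. An upright stud in its middle has a neck 12 mm across, then a ball 26 mm across with a flat-bottomed collar; the ball's top is 53 mm above the bench.
- caddy: Aluminium caddy 70 x 276 mm (its x, y), 0.35 kg, hitched on the ball, resting on the mount's plate (underside 12 mm above the bench). Origin: centre of its underside, z up, y along its length. A pocket at each end; all rims 2 mm thick, 14 mm above the underside. Between the pockets a square housing 37 x 37 mm, 46 mm high, sits over the ball with 1.5 mm play; two handle tabs stand on it.
- pocket_a (a point): Centre of the floor of the pocket at the caddy's +y end, 3 mm above the underside, at y = +88 mm. The pocket is 66 mm (x) by 96 mm (y) inside: y = +40 to +136 mm.
- pocket_b (a point): Centre of the floor of the pocket at the caddy's -y end, 3 mm above the underside, at y = -88 mm. The pocket is 66 mm (x) by 96 mm (y) inside: y = -136 to -40 mm.
- fixed_tab (a point): Middle of the outer (+y) face of the handle's fixed tab, at y = +26 mm, 70 mm above the caddy's underside. Both tabs are upright plates 30 mm wide (x), 6 mm thick, free above the housing from 46 to 80 mm above the underside.
- latch_tab (a point): Middle of the outer (-y) face of the steel latch tab, the other half of the handle, 70 mm above the caddy's underside; at y = -36 mm with the latch shut, -26 mm fully pulled.
- grip (a point): Point fixed in the caddy at x = 0, y = 0, 70 mm above its underside: midway between the tabs' outer faces when the latch is fully pulled (then 52 mm apart; 62 mm when shut). A gripper centred here and closing along the caddy's y over both tabs draws the latch tab in against its spring to its stop, then holds the caddy by both tabs.
- latch (a joint): How far the latch is pulled: 0 shut (its bar under the ball's collar: the caddy lifts only 2 mm), 0.010 m fully pulled, towards the caddy's +y (latch tab towards the fixed tab). The ball is free from about 0.0075 m. Spring: 5 N at 0, 10 N at 0.010 m; it snaps shut when let go.
- large_model: Larger yellow stone lower model: D-shaped base, faceted round the front, 54 mm from its flat back (-x) to its front (+x), 62 mm wide (y), 30 mm high, with a horseshoe of teeth on top to 40 mm; the teeth stand inside the base's outline. 0.16 kg. Origin: underside, midway between back and front, on the middle line; z up. Can be taken by its base between flat back and round front.
- small_model: Smaller yellow stone lower model, same shape: 50 mm from flat back (-x) to round front (+x), 56 mm wide (y), base 28 mm high, teeth to 37 mm. About 0.13 kg. Origin: underside, midway between back and front, on the middle line; z up. Stands on the bench.
- bite_block: Pink wax bite block: straight bar 54 mm long (x), 20 mm wide (y), 28 mm high, 0.035 kg, with two thin score lines on top. Origin: centre of its underside; z up. Stands on the bench.
- former: Bystander: aluminium model base former, an open-topped shallow box 75 x 85 x 30 mm. Origin: centre of its underside.
- jar: Bystander: white jar, 40 mm across, 55 mm high. Origin: centre of its underside.
- wax_knife: Bystander: spatula-shaped wax knife lying flat, 170 mm long. Origin: underside, near its middle.
- stiff_brush: Bystander: brush lying flat, 160 mm long. Origin: underside, near its middle.
- mixing_bowl: Bystander: black rubber mixing bowl, 110 mm across, 60 mm high. Origin: centre of its underside.
- pumice_disc: Bystander: terracotta-coloured pumice disc, 60 mm across, 14 mm thick, lying flat. Origin: centre of its underside.
There are look-alikes about, which are no part of the job. What is shaped like the small_model but green, orange or purple is not meant.

How it is judged:
On the way, in this order (a step that is already met when the one before it is completed fails the run):
1. both models and the bite block stand flat in the caddy's pockets, the caddy still hitched (x of large_model in the frame of caddy between -0.025 and 0.025 m and z of large_model in the frame of caddy between -0.002 and 0.0075 m and (y of large_model in the frame of caddy between 0.04 and 0.136 m or y of large_model in the frame of caddy between -0.136 and -0.04 m) and angle between the z axis of each of large_model, small_model, bite_block and the z axis of caddy, either way round below 0.12 rad and x of small_model in the frame of caddy between -0.025 and 0.025 m and z of small_model in the frame of caddy between -0.002 and 0.0075 m and (y of small_model in the frame of caddy between 0.04 and 0.136 m or y of small_model in the frame of caddy between -0.136 and -0.04 m) and x of bite_block in the frame of caddy between -0.025 and 0.025 m and z of bite_block in the frame of caddy between -0.002 and 0.0075 m and (y of bite_block in the frame of caddy between 0.04 and 0.136 m or y of bite_block in the frame of caddy between -0.136 and -0.04 m) and z of caddy in the frame of mount below 0.02 m and value of joint latch below 0.003 m), for 0.2 s.
2. the latch is pulled sideways with the caddy still down on the ball (x of large_model in the frame of caddy between -0.025 and 0.025 m and z of large_model in the frame of caddy between -0.002 and 0.0075 m and (y of large_model in the frame of caddy between 0.04 and 0.136 m or y of large_model in the frame of caddy between -0.136 and -0.04 m) and angle between the z axis of each of large_model, small_model, bite_block and the z axis of caddy, either way round below 0.12 rad and x of small_model in the frame of caddy between -0.025 and 0.025 m and z of small_model in the frame of caddy between -0.002 and 0.0075 m and (y of small_model in the frame of caddy between 0.04 and 0.136 m or y of small_model in the frame of caddy between -0.136 and -0.04 m) and x of bite_block in the frame of caddy between -0.025 and 0.025 m and z of bite_block in the frame of caddy between -0.002 and 0.0075 m and (y of bite_block in the frame of caddy between 0.04 and 0.136 m or y of bite_block in the frame of caddy between -0.136 and -0.04 m) and z of caddy in the frame of mount below 0.02 m and value of joint latch above 0.007 m), for 0.1 s.
3. the caddy is lifted off the ball (x of large_model in the frame of caddy between -0.025 and 0.025 m and z of large_model in the frame of caddy between -0.002 and 0.0075 m and (y of large_model in the frame of caddy between 0.04 and 0.136 m or y of large_model in the frame of caddy between -0.136 and -0.04 m) and angle between the z axis of each of large_model, small_model, bite_block and the z axis of caddy, either way round below 0.12 rad and x of small_model in the frame of caddy between -0.025 and 0.025 m and z of small_model in the frame of caddy between -0.002 and 0.0075 m and (y of small_model in the frame of caddy between 0.04 and 0.136 m or y of small_model in the frame of caddy between -0.136 and -0.04 m) and x of bite_block in the frame of caddy between -0.025 and 0.025 m and z of bite_block in the frame of caddy between -0.002 and 0.0075 m and (y of bite_block in the frame of caddy between 0.04 and 0.136 m or y of bite_block in the frame of caddy between -0.136 and -0.04 m) and z of caddy in the frame of mount above 0.0725 m), for 0.1 s.
At the end, for the whole second after the job is handed in: Fingers hold the caddy, underside at least 72.5 mm above the bench (20 mm over the ball), within 15 cm of the mount in plan, level within 10 degrees, still, touching neither mount nor bystanders; both models and the bite block stand upright within 7 degrees on its pocket floors (4 mm) (all of step 3 and angle between caddy's own z axis and vertical below 0.17 rad and linear speed of caddy below 0.03 m/s and angular speed of caddy below 0.3 rad/s and contact force between caddy and the fingers above 2 N and contact force between caddy and mount below 0.1 N and horizontal distance between caddy and mount below 0.15 m and contact force between caddy and former below 0.1 N and contact force between caddy and jar below 0.1 N and contact force between caddy and wax_knife below 0.1 N and contact force between caddy and stiff_brush below 0.1 N and contact force between caddy and mixing_bowl below 0.1 N and contact force between caddy and pumice_disc below 0.1 N); the arm keeps its last pose, push and grip.
It fails at once if a bystander is moved by more than 3 cm (distance of any of former, jar, wax_knife, stiff_brush, mixing_bowl, pumice_disc from where it was at the start of the episode above 0.03 m).
It also fails if it takes over 72 s, if anything falls off the work surface, if the arm or the gripper's body presses on something with over 40 N, if the wrist force passes 120 N, or if a joint passes its speed limit or range.

## Working session

There is one attempt and no reset: what is moved stays moved. The work goes in short steps, Python scripts to look and compute and a tool call to move; the robot and the scene stay as the last step left them, time stands still between calls to the robot, and variables do not carry over. Pictures are saved under pics/ and viewed, at most 10 in all, crops included, and the job is handed in when it is done.

Besides the shell and the picture viewer there is one more tool, called after "Call:" as name(argument=value, ...), one argument or row to a line, values as JSON. apply_moves: Moves the arm, as the interface text tells. Its arguments: {"type":"object","properties":{"deltas":{"type":"array"},"grip_force":{"type":"number"}},"required":["deltas"]}

```bash
mkdir -p pics; cat > h.py <<'E'
import numpy as np, cv2, pickle
from station import ctrl
from scipy.spatial.transform import Rotation as R
def cap(name,f):
    o=ctrl.get_obs(); c=ctrl.camera(name)
    if 'pose' in c: P=np.array(c['pose'])
    else:
        T=np.eye(4);T[:3,:3]=R.from_euler('xyz',o['eef_rot']).as_matrix();T[:3,3]=o['ee_pos'];P=T@np.array(c['hand_eye'])
    d=dict(img=np.array(c['img']),K=np.array(c['K']),P=P,extra={k:v for k,v in c.items() if k not in('img','K','pose','hand_eye')})
    pickle.dump(d,open(f+'.pkl','wb')); cv2.imwrite(f'pics/{f}.png',d['img'][:,:,::-1]); return d
def load(f): return pickle.load(open(f+'.pkl','rb'))
def px2w(d,u,v,z):
    K=d['K'];r=d['P'][:3,:3]@np.array([(u-K[0,2])/K[0,0],-(v-K[1,2])/K[1,1],-1]);o=d['P'][:3,3]
    return o+r*(z-o[2])/r[2]
def w2px(d,p):
    q=d['P'][:3,:3].T@(np.array(p)-d['P'][:3,3]);K=d['K'];return np.array([K[0,2]+K[0,0]*q[0]/-q[2],K[1,2]+K[1,1]*q[1]/q[2]])
E
python3 - <<'E'
from h import *
for n in('top','scene'):
    d=cap(n,n+'0');print(n,d['K'].tolist(),d['P'].round(3).tolist(),d['extra'])
print(ctrl.get_obs())
E
```

```text
top [[565.7609156398983, 0.0, 319.7374421859561], [0.0, 565.7609156398983, 247.95712430493398], [0.0, 0.0, 1.0]] [[-0.021, 0.985, -0.172, 0.3], [-0.999, -0.017, 0.027, -0.034], [0.024, 0.173, 0.985, 1.314], [0.0, 0.0, 0.0, 1.0]] {}
scene [[490.9616849729758, 0.0, 306.58700771983956], [0.0, 490.9616849729758, 235.29158953468152], [0.0, 0.0, 1.0]] [[-0.793, -0.329, 0.512, 1.148], [0.609, -0.416, 0.676, 0.771], [-0.009, 0.848, 0.53, 0.712], [0.0, 0.0, 0.0, 1.0]] {}
{'time_s': 0.1, 'qpos': array([-1.20064673e+00,  3.00393079e-01,  1.52151984e+00,  5.82969187e-06,
        1.32070444e+00, -6.65936084e-02]), 'joint_vel': array([ 0.00180021, -0.00047088, -0.0007054 , -0.0008472 ,  0.00086786,
       -0.00065751]), 'tau': array([ 3.18115599e-03, -5.32645154e+01, -3.53281474e+01,  7.10438238e-02,
        2.34790274e-02, -4.92987010e-05]), 'ee_pos': array([ 0.23255632, -0.49813958,  0.19285504]), 'eef_rot': array([-3.14057059e+00, -7.38229008e-05,  4.36741717e-01]), 'force': array([ 0.67617157, -0.87210843, -0.27430058]), 'moment': array([0.03580596, 0.02873327, 0.03161105]), 'grip_force': 0.0, 'grip_width': 0.09413018112511683}
```

View pics/top0.png

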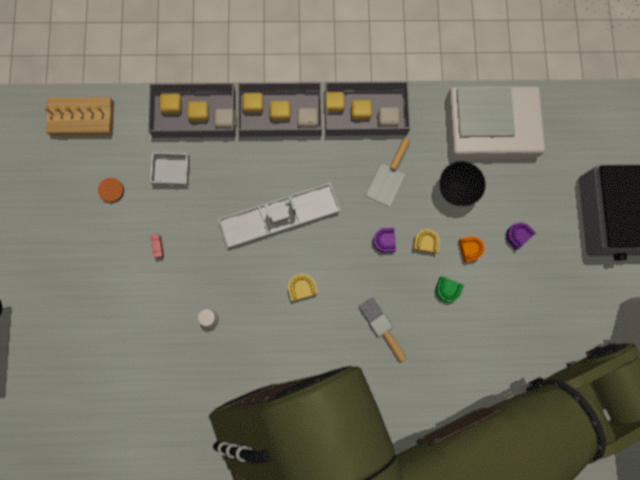

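View pics/scene0.png

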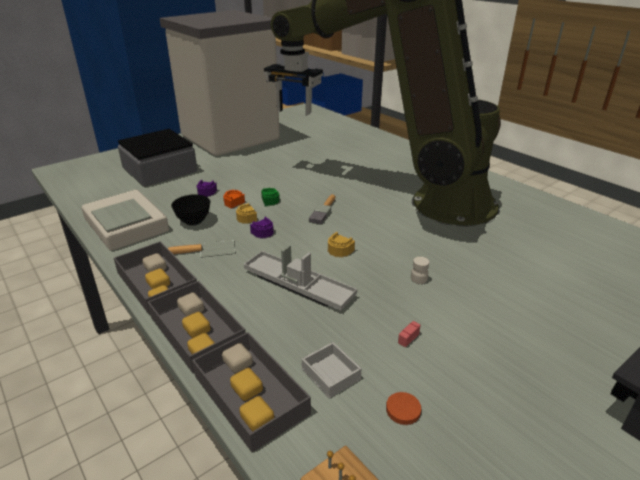

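```bash
python3 - <<'E'
from h import *
d=load('top0');im=d['img'][:,:,::-1]
def crop(x,y,w,h,W,H): return cv2.resize(np.ascontiguousarray(im[y:y+h,x:x+w]),(W,H),interpolation=cv2.INTER_CUBIC)
a=crop(205,175,150,80,750,400)
b=np.hstack([crop(277,265,50,40,250,200),crop(402,222,50,40,250,200),crop(132,226,50,40,250,200)])
cv2.imwrite('pics/c0.png',np.vstack([a,b]))
hsv=cv2.cvtColor(np.ascontiguousarray(im),cv2.COLOR_BGR2HSV)
for n,(x,y,w,h),hr in [('L',(277,265,55,40),(15,35)),('S',(405,222,50,40),(15,35)),('B',(137,226,45,40),(165,180))]:
    m=np.zeros(hsv.shape[:2],np.uint8)
    s=hsv[y:y+h,x:x+w]; k=((s[...,0]>=hr[0])&(s[...,0]<=hr[1])&(s[...,1]>75)); m[y:y+h,x:x+w]=k*255
    c=max(cv2.findContours(m,0,2)[0],key=cv2.contourArea)
    p=np.array([px2w(d,u,v,0.028)[:2] for u,v in c[:,0]],np.float32)
    r=cv2.minAreaRect(p);print(n,cv2.boundingRect(c),r,cv2.boxPoints(r).round(3).tolist())
E
```

```text
L (288, 273, 30, 29) ((0.43746286630630493, -0.02418867126107216), (0.057856179773807526, 0.06434416770935059), 15.223487854003906) [[0.4009999930858612, -0.0010000000474974513], [0.4180000126361847, -0.06300000101327896], [0.4740000069141388, -0.04800000041723251], [0.4569999873638153, 0.014000000432133675]]
S (413, 229, 27, 25) ((0.5386141538619995, -0.3178544342517853), (0.05962259694933891, 0.0566272996366024), 78.55856323242188) [[0.5049999952316284, -0.3409999907016754], [0.5600000023841858, -0.3529999852180481], [0.5720000267028809, -0.2939999997615814], [0.5170000195503235, -0.28299999237060547]]
B (161, 256, 1, 1) ((0.5121210813522339, 0.29473286867141724), (0.0, 0.0), 0.0) [[0.5120000243186951, 0.29499998688697815], [0.5120000243186951, 0.29499998688697815], [0.5120000243186951, 0.29499998688697815], [0.5120000243186951, 0.29499998688697815]]
```

View pics/c0.png

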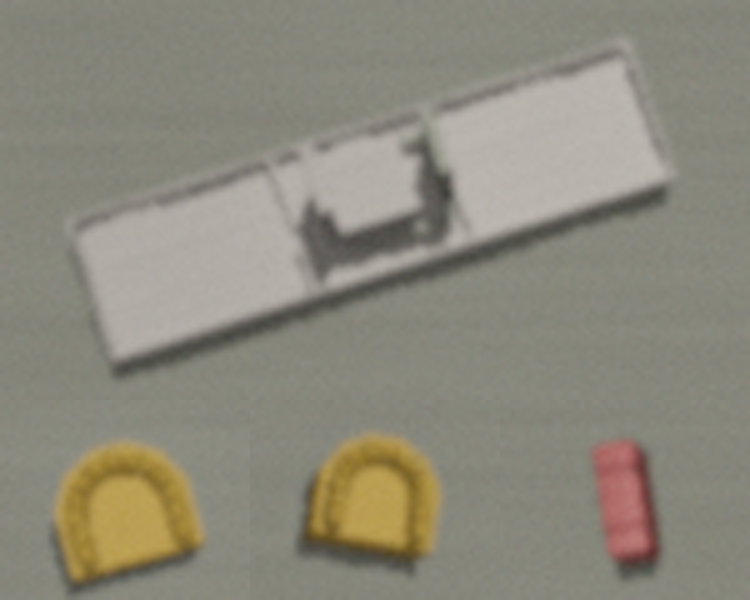

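```bash
cat > fit.py <<'E'
from h import *
from scipy.optimize import minimize
def D(l,w,n=12):
    r=w/2;t=np.linspace(-np.pi/2,np.pi/2,n)
    return np.vstack([[-l/2,-r],np.c_[l/2-r+r*np.cos(t),r*np.sin(t)],[-l/2,r]])
def rect(l,w): return np.array([[-l,-w],[l,-w],[l,w],[-l,w]])/2
def sil(d,poly,z0,z1,p,S=4):
    c,s=np.cos(p[2]),np.sin(p[2]);q=poly@np.array([[c,s],[-s,c]])+p[:2]
    pts=np.array([w2px(d,[*a,z]) for z in(z0,z1) for a in q])
    return cv2.convexHull(pts.astype(np.float32))
def fit(d,mask,poly,z0,z1,p0):
    S=8;ys,xs=np.nonzero(mask);x0,y0=xs.min()-8,ys.min()-8;w,h=xs.max()+9-x0,ys.max()+9-y0
    M=cv2.resize(mask[y0:y0+h,x0:x0+w].astype(np.uint8)*255,(w*S,h*S),interpolation=cv2.INTER_LINEAR)>127
    def cost(p):
        hp=((sil(d,poly,z0,z1,p)-[x0-.5,y0-.5])*S*16).astype(np.int32)
        m=np.zeros(M.shape,np.uint8);cv2.fillConvexPoly(m,hp,1,shift=4)
        return 1-(M&(m>0)).sum()/(M|(m>0)).sum()
    best=None
    for da in(-.3,0,.3):
        p=np.array(p0,float);p[2]+=da
        r=minimize(cost,p,method='Nelder-Mead',options=dict(initial_simplex=p+np.array([[0,0,0],[.012,0,0],[0,.012,0],[0,0,.3]]),maxiter=200))
        if best is None or r.fun<best.fun:best=r
    return best.x,best.fun
def cmask(d,box,f):
    hsv=cv2.cvtColor(d['img'],cv2.COLOR_RGB2HSV).astype(int);x,y,w,h=box;m=np.zeros(hsv.shape[:2],bool)
    m[y:y+h,x:x+w]=f(hsv)[y:y+h,x:x+w]
    n,l,st,_=cv2.connectedComponentsWithStats(m.astype(np.uint8));return l==1+np.argmax(st[1:,4])
yel=lambda s:(s[...,0]>14)&(s[...,0]<36)&(s[...,1]>75)
pink=lambda s:((s[...,0]>165)|(s[...,0]<8))&(s[...,1]>70)
grey=lambda s:(s[...,1]<22)&(s[...,2]>105)
E
python3 - <<'E'
from fit import *
d=load('top0')
for n,b,f,poly,z,p0 in[('L',(277,265,55,40),yel,D(.054,.062),(0,.030),(.437,-.024,.2)),('S',(405,222,50,40),yel,D(.05,.056),(0,.028),(.538,-.318,-.1)),
 ('B',(137,226,45,40),pink,rect(.054,.02),(0,.028),(.53,.3,.2)),('C',(205,175,150,80),grey,rect(.07,.276),(.012,.026),(.58,.03,.3))]:
    m=cmask(d,b,f);x,c=fit(d,m,poly,*z,p0);print(n,m.sum(),x.round(4),round(c,3))
    if n=='C':C=x
hs=cv2.cvtColor(d['img'],cv2.COLOR_RGB2HSV);print('caddy/bench hsv',hs[232,250],hs[260,230])
big=None
e=load('scene0')
for k in(0,np.pi):
    a=C[2]+k;R2=np.array([[np.cos(a),-np.sin(a)],[np.sin(a),np.cos(a)]])
    for nm,y in(('fix',.023),('latch',-.033)):
        q=R2@[0,y]+C[:2];print(k,nm,'top',w2px(d,[*q,.092]).round(1),'scene',w2px(e,[*q,.092]).round(1))
im=e['img'][235:315,235:365,::-1];cv2.imwrite('pics/c1.png',cv2.resize(np.ascontiguousarray(im),None,fx=6,fy=6,interpolation=cv2.INTER_CUBIC))
E
```

```text
L 629 [ 0.439  -0.0241  0.2674] 0.055
S 538 [ 0.5416 -0.3201 -0.1835] 0.038
B 245 [0.5384 0.3088 0.2303] 0.152
C 7417 [0.6084 0.0247 0.3071] 0.571
caddy/bench hsv [ 16  16 177] [ 30  21 133]
0 fix top [267.6 209.7] scene [306.  255.1]
0 latch top [291.6 201.9] scene [285.9 247.4]
3.141592653589793 fix top [287.4 203.3] scene [289.4 248.7]
3.141592653589793 latch top [263.3 211.1] scene [309.6 256.5]
```

View pics/c1.png

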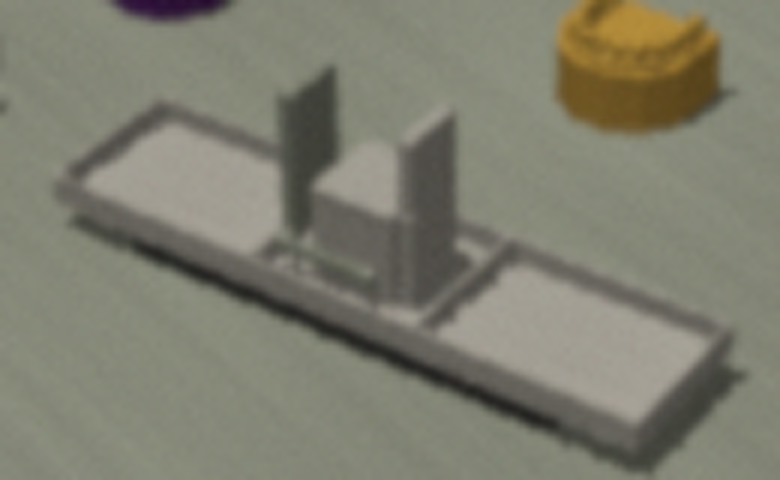

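```bash
python3 - <<'E'
from fit import *
d=load('top0');e=load('scene0')
for thr in(145,155):
    m=cmask(d,(205,175,150,80),lambda s:(s[...,2]>thr)&(s[...,1]<40))
    m=cv2.morphologyEx(m.astype(np.uint8),cv2.MORPH_CLOSE,np.ones((13,13)))
    C,c=fit(d,m,rect(.07,.276),.022,.026,(.585,.03,.3));print(thr,m.sum(),C.round(4),c)
# manual rim corners from crop c0 (px=205+X/5-0.4,175+Y/5-0.4)
q=np.array([px2w(d,205+X/5-.4,175+Y/5-.4,.026)[:2] for X,Y in((70,218),(632,40),(674,180),(115,365))]);print(q.round(4),q.mean(0))
# same from scene crop c1 (6x)
q=np.array([px2w(e,235+X/6-.4,235+Y/6-.4,.026)[:2] for X,Y in((163,102),(730,335),(638,432),(58,182))]);print(q.round(4),q.mean(0))
for k in range(4):print(np.linalg.norm(q[k]-q[(k+1)%4]))
E
```

```text
145 3277 [0.6072 0.0238 0.3081] 0.08199242834917742
155 1564 [0.6055 0.0213 0.283 ] 0.31881571211769044
[[ 0.5992  0.1647]
 [ 0.6812 -0.0987]
 [ 0.613  -0.1167]
 [ 0.5294  0.1434]] [0.60569193 0.02316189]
[[ 0.6207 -0.1115]
 [ 0.54    0.1499]
 [ 0.6031  0.1705]
 [ 0.6854 -0.0893]] [0.61229237 0.02991111]
0.2735541640102341
0.06633978814635202
0.2725493358492856
0.06833386111797055
```

Call:
apply_moves(
  deltas=[
    [0, 3.1, 1.8, 0.6, 0, 0, 0.095],
    [0, 3.1, 1.8, 0.6, 0, 0, 0.095],
    [0, 3.1, 1.8, 0.6, 0, 0, 0.095],
    [0, 3.1, 1.8, 0.6, 0, 0, 0.095],
    [0, 3.1, 1.8, 0.6, 0, 0, 0.095],
    [0, 3.1, 1.8, 0.6, 0, 0, 0.095],
    [0, 3.1, 1.8, 0.6, 0, 0, 0.095],
    [0, 3.1, 1.8, 0.6, 0, 0, 0.095],
    [0, 3.1, 1.8, 0.6, 0, 0, 0.095],
    [0, 3.1, 1.8, 0.6, 0, 0, 0.095],
  ],
  grip_force=15,
)

```text
time_s: 1.1
ee_pos: [0.5437, -0.3173, 0.2533]
eef_rot: [-3.141, -0.0, 1.391]
force: [0.9, -0.1, 0.1]
grip_width: 0.0941
grip_force: 0.0
```

```bash
python3 - <<'E'
from fit import *
d=cap('wrist','w1');print(d['extra'],d['P'].round(3).tolist(),d['K'][0],ctrl.get_obs()['ee_pos'],ctrl.get_obs()['eef_rot'])
print(w2px(d,[.5416,-.3201,.03]))
E
```

```text
{} [[0.984, 0.172, 0.05, 0.558], [-0.179, 0.945, 0.274, -0.237], [-0.0, -0.278, 0.961, 0.445], [0.0, 0.0, 0.0, 1.0]] [382.09099443   0.         312.9177021 ] [ 0.54730972 -0.31450384  0.25378959] [ 3.14073487e+00 -8.81447140e-04  1.39987706e+00]
[311.63509218 212.0658125 ]
```

View pics/w1.png

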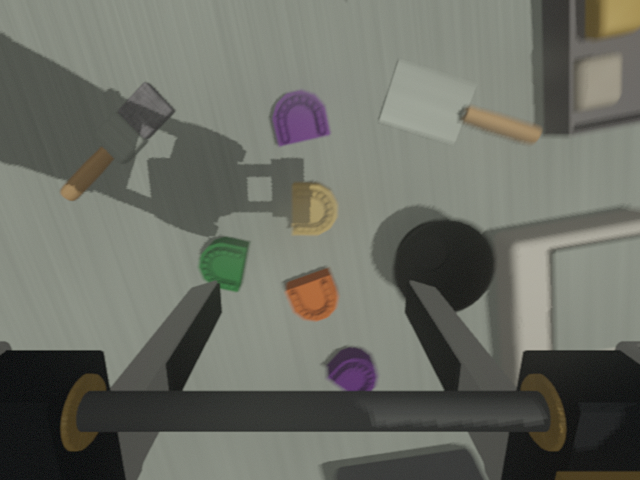

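```bash
python3 - <<'E'
from fit import *
d=cap('wrist','w2')
for t in(60,80,100):
    m=cmask(d,(275,165,80,85),lambda s:(s[...,0]>12)&(s[...,0]<36)&(s[...,1]>t));x,c=fit(d,m,D(.05,.056),0,.028,(.54,-.32,-.18));print(t,m.sum(),x.round(4),c)
o=ctrl.get_obs();print(o['ee_pos'],o['eef_rot'])
E
```

```text
60 2099 [ 0.5432 -0.3201 -0.1901] 0.02032889538704652
80 1846 [ 0.543  -0.3203 -0.1897] 0.11345425135171572
100 15 [ 0.563  -0.3218 -0.1655] 0.9224032086436932
[ 0.54536908 -0.31593693  0.2531286 ] [ 3.14145587e+00 -5.32495578e-04  1.39351108e+00]
```

Call:
apply_moves(
  deltas=[
    [0, -0.1, -0.3, -4, 0, 0, -0.013],
    [0, -0.1, -0.1, -4, 0, 0, 0],
    [0, 0, 0, -4, 0, 0, 0],
    [0, 0, 0, -2, 0, 0, 0],
    [0, 0, 0, 0, 0, 0, 0],
    [0, 0, 0, 0, 0, 0, 0],
  ],
)

```text
time_s: 1.8
ee_pos: [0.5406, -0.3228, 0.1141]
eef_rot: [3.141, 0.0, 1.373]
force: [0.7, 0.1, 0.5]
grip_width: 0.0939
grip_force: 0.0
```

```bash
python3 - <<'E'
from fit import *
d=cap('wrist','w3')
o=ctrl.get_obs();print(o['ee_pos'],o['eef_rot'])
px=w2px(d,[.5432,-.3201,.02]);print(px)
b=(int(px[0])-90,int(px[1])-90,180,180)
for t in(50,60,70):
    m=cmask(d,b,lambda s:(s[...,0]>12)&(s[...,0]<36)&(s[...,1]>t));x,c=fit(d,m,D(.05,.056),0,.028,(.54,-.32,-.18));print(t,m.sum(),x.round(4),c)
E
```

```text
[ 0.54098521 -0.32292248  0.11490448] [3.13986817e+00 7.66890289e-04 1.37323656e+00]
[315.66539229 237.73514452]
50 4596 [ 0.5429 -0.32   -0.1978] 0.022840641478957813
60 4553 [ 0.543  -0.3199 -0.1894] 0.020020009765858382
70 4453 [ 0.5428 -0.3202 -0.1977] 0.026862917882910176
```

Call:
apply_moves(
  deltas=[
    [0, 0.2, 0.3, -3, 0, 0, 0.005],
    [0, 0, 0, -3, 0, 0, 0],
    [0, 0, 0, -1.5, 0, 0, 0],
    [0, 0, 0, 0, 0, 0, 0],
    [140, 0, 0, 0, 0, 0, 0],
    [160, 0, 0, 0, 0, 0, 0],
    [255, 0, 0, 0, 0, 0, 0],
    [255, 0, 0, 0, 0, 0, 0],
    [255, 0, 0, 0, 0, 0, 0],
    [255, 0, 0, 0, 0, 0, 0],
  ],
  grip_force=15,
)

```text
time_s: 2.85
ee_pos: [0.5427, -0.3194, 0.0385]
eef_rot: [3.141, 0.0, 1.379]
force: [-0.0, 0.9, 0.1]
grip_width: 0.0494
grip_force: 0.0
```

Call:
apply_moves(
  deltas=[
    [255, 0, 0, 0, 0, 0, 0],
    [255, 0, 0, 0, 0, 0, 0],
    [255, 0, 0, 0, 0, 0, 0],
  ],
)

```text
time_s: 3.15
ee_pos: [0.5427, -0.3193, 0.0383]
eef_rot: [-3.142, -0.0, 1.379]
force: [-0.7, -0.7, 0.1]
grip_width: 0.0254
grip_force: 0.0
```

```bash
python3 - <<'E'
from fit import *
d=cap('wrist','w4');e=cap('scene','s4')
a=cv2.resize(np.ascontiguousarray(e['img'][150:270,190:350]),(640,480),interpolation=cv2.INTER_CUBIC)
cv2.imwrite('pics/m4.png',np.hstack([cv2.resize(d['img'],(400,300)),cv2.resize(a,(400,300))])[:,:,::-1])
print(ctrl.get_obs())
E
```

```text
{'time_s': 3.25, 'qpos': array([-5.90064885e-01,  6.31248624e-01,  1.41865101e+00,  8.15071717e-06,
        1.09175354e+00, -3.98069641e-01]), 'joint_vel': array([ 0.00071443, -0.00168676, -0.00112021, -0.0012874 ,  0.00121808,
        0.00168566]), 'tau': array([-1.66124169e-03, -6.72006011e+01, -3.14987719e+01,  5.52082853e-02,
        4.45897062e-02,  1.20611357e-04]), 'ee_pos': array([ 0.54266176, -0.3193424 ,  0.03833277]), 'eef_rot': array([-3.14153967e+00, -3.01273727e-05,  1.37879733e+00]), 'force': array([-0.23277829, -0.04149005,  0.04835893]), 'moment': array([-0.0630149 , -0.07341985,  0.02643378]), 'grip_force': 0.0, 'grip_width': 0.0175833117505419}
```

View pics/m4.png

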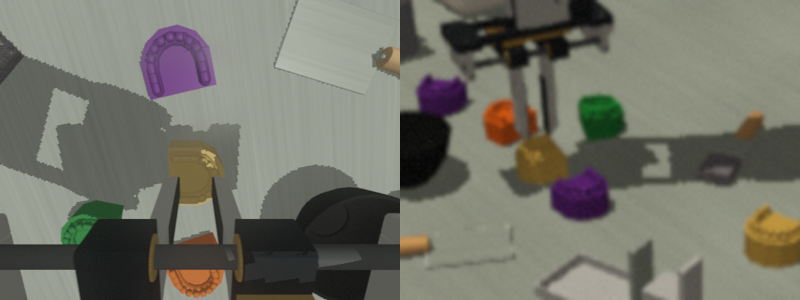

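```bash
python3 - <<'E'
from fit import *
d=load('w4');e=load('s4')
for z in(.0135,.0323):print('tip',w2px(d,[.5427,-.3193,z]),w2px(e,[.5427,-.3193,z]))
m=cmask(d,(230,200,160,150),lambda s:(s[...,0]>12)&(s[...,0]<36)&(s[...,1]>60));print(m.sum(),cv2.boundingRect(m.astype(np.uint8)))
x,c=fit(d,m,D(.05,.056),0,.028,(.54,-.32,-.18));print(x,c)
m=cmask(e,(230,195,37,28),lambda s:(s[...,0]>12)&(s[...,0]<36)&(s[...,1]>90));print(m.sum())
x,c=fit(e,m,D(.05,.056),0,.028,(.54,-.32,-.18));print(x,c)
m=cmask(load('scene0'),(232,200,28,25),lambda s:(s[...,0]>12)&(s[...,0]<36)&(s[...,1]>90));print(m.sum())
x,c=fit(load('scene0'),m,D(.05,.056),0,.028,(.54,-.32,-.18));print(x,c)
print(np.array(d['P']).round(3))
E
```

```text
tip [313.27132131 273.32662532] [245.34637752 214.28364024]
tip [313.31223097 285.35092585] [244.8505775  208.57533309]
6998 (269, 224, 90, 104)
[ 0.54366443 -0.31940725 -0.1528991 ] 0.14613165607783518
330
[ 0.54375897 -0.32265915 -0.1378067 ] 0.0903923725705904
338
[ 0.54253406 -0.32332889 -0.1785056 ] 0.08960312769923173
[[ 0.982  0.184  0.053  0.558]
 [-0.191  0.943  0.273 -0.239]
 [ 0.    -0.278  0.96   0.23 ]
 [ 0.     0.     0.     1.   ]]
```

```bash
python3 - <<'E'
from fit import *
print(ctrl.tip_reach,[a for a in dir(ctrl) if a[0]!='_'])
print(np.array(ctrl.camera('wrist')['hand_eye']).round(4).tolist())
d=load('w3');e=load('w4')
cv2.imwrite('pics/m5.png',np.hstack([cv2.resize(d['img'],(400,300)),cv2.resize(np.ascontiguousarray(e['img'][180:420,150:470]),(400,300))])[:,:,::-1])
E
```

```text
0.025 ['MotionError', 'camera', 'get_obs', 'hand_in', 'tip_reach']
[[-0.0004, 0.9604, 0.2785, 0.0822], [1.0, 0.0005, -0.0003, -0.0002], [-0.0004, 0.2785, -0.9604, -0.1916], [0.0, 0.0, 0.0, 1.0]]
```

View pics/m5.png

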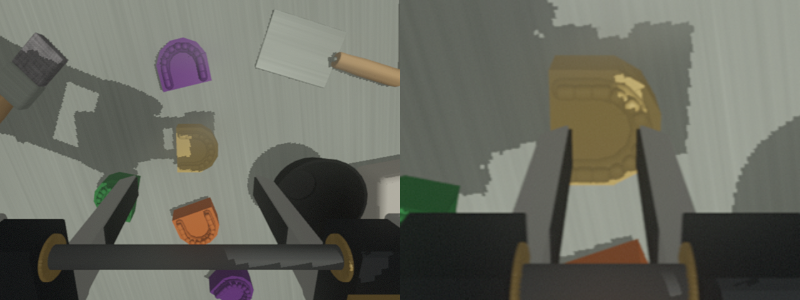

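Call:
apply_moves(
  deltas=[
    [0, 0, 0, 1, 0, 0, 0],
    [0, 0, 0, 0, 0, 0, 0],
    [0, 0, 0, 0, 0, 0, 0],
    [0, 0, 0, 0, 0, 0, 0],
    [0, 0, 0, 0, 0, 0, 0],
    [0, 0, 0, 0, 0, 0, 0],
    [0, 0, 0, 0, 0, 0, 0],
  ],
)

```text
time_s: 4.0
ee_pos: [0.5426, -0.3193, 0.0482]
eef_rot: [-3.141, -0.0, 1.379]
force: [-0.2, -0.1, 0.1]
grip_width: 0.0659
grip_force: 0.0
```

```bash
python3 - <<'E'
from fit import *
d=cap('wrist','w5');e=cap('scene','s5');o=ctrl.get_obs();print(o['ee_pos'],o['grip_width'])
a=cv2.resize(np.ascontiguousarray(e['img'][140:240,190:323]),(400,300),interpolation=cv2.INTER_CUBIC)
b=cv2.resize(np.ascontiguousarray(d['img'][180:420,150:470]),(400,300),interpolation=cv2.INTER_CUBIC)
cv2.imwrite('pics/m6.png',np.hstack([b,a])[:,:,::-1])
P=o['ee_pos']
for dz in(-.025,0,.012):
  for s in(-.047,.047):
    q=P+np.array([np.cos(-.19)*s,np.sin(-.19)*s,dz]);u=w2px(d,q);v=w2px(e,q)
    print(dz,s,'wrist crop',((u-[150,180])*1.25).round(),'scene crop',((v-[190,140])*3).round()+[400,0])
E
```

```text
[ 0.54265392 -0.31936482  0.04829405] 0.07428854904378734
-0.025 -0.047 wrist crop [107. 117.] scene crop [611. 203.]
-0.025 0.047 wrist crop [301. 116.] scene crop [519. 225.]
0 -0.047 wrist crop [ 96. 137.] scene crop [609. 180.]
0 0.047 wrist crop [313. 137.] scene crop [516. 202.]
0.012 -0.047 wrist crop [ 89. 149.] scene crop [609. 169.]
0.012 0.047 wrist crop [319. 149.] scene crop [515. 191.]
```

View pics/m6.png

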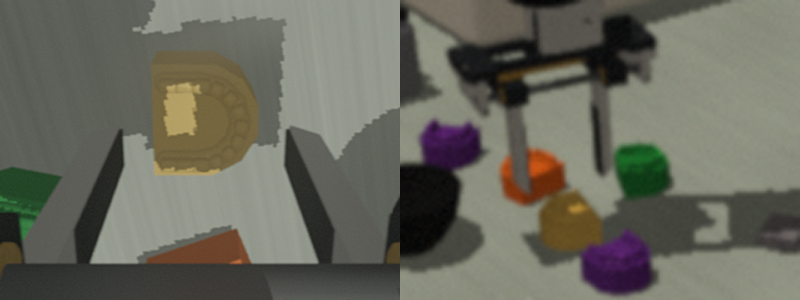

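Call:
apply_moves(
  deltas=[
    [0, 0, 0, -1, 0, 0, 0],
    [0, 0, 0, -1, 0, 0, 0],
    [0, 0, 0, -1, 0, 0, 0],
    [0, 0, 0, -0.5, 0, 0, 0],
    [0, 0, 0, 0, 0, 0, 0],
    [0, 0, 0, 0, 0, 0, 0],
  ],
)

```text
time_s: 4.7
ee_pos: [0.5427, -0.3194, 0.0134]
eef_rot: [3.142, 0.0, 1.379]
force: [0.0, -1.0, 0.7]
grip_width: 0.0944
grip_force: 0.0
```

Call:
apply_moves(
  deltas=[
    [0, 0, 0, -0.3, 0, 0, 0],
    [0, 0, 0, -0.3, 0, 0, 0],
    [0, 0, 0, 0, 0, 0, 0],
  ],
)

```text
time_s: 5.0
ee_pos: [0.5425, -0.3192, 0.007]
eef_rot: [-3.141, -0.0, 1.379]
force: [-0.5, 0.3, -0.8]
grip_width: 0.0936
grip_force: 0.0
```

```bash
python3 - <<'E'
from fit import *
d=cap('wrist','w6');e=cap('scene','s6');o=ctrl.get_obs();print(o['ee_pos'],o['grip_width'],o['force'])
a=cv2.resize(np.ascontiguousarray(e['img'][160:235,190:290]),(400,300),interpolation=cv2.INTER_CUBIC)
b=cv2.resize(np.ascontiguousarray(d['img'][180:420,150:470]),(400,300),interpolation=cv2.INTER_CUBIC)
cv2.imwrite('pics/m7.png',np.hstack([b,a])[:,:,::-1])
P=o['ee_pos']
for dz in(0,.006,.012,.018):
  for s in(-.047,.047):
    q=P+np.array([np.cos(-.19)*s,np.sin(-.19)*s,dz]);u=w2px(d,q);v=w2px(e,q)
    print(dz,s,'wrist crop',((u-[150,180])*1.25).round(),'scene crop',((v-[190,160])*4).round()+[400,0])
E
```

```text
[ 0.54268366 -0.31933562  0.00735817] 0.09404185588717714 [ 0.85542731 -0.68803201  0.14390234]
0 -0.047 wrist crop [ 96. 138.] scene crop [682. 210.]
0 0.047 wrist crop [313. 137.] scene crop [560. 240.]
0.006 -0.047 wrist crop [ 93. 143.] scene crop [682. 203.]
0.006 0.047 wrist crop [316. 143.] scene crop [559. 232.]
0.012 -0.047 wrist crop [ 89. 150.] scene crop [681. 195.]
0.012 0.047 wrist crop [320. 149.] scene crop [559. 225.]
0.018 -0.047 wrist crop [ 86. 156.] scene crop [681. 188.]
0.018 0.047 wrist crop [323. 155.] scene crop [558. 218.]
```

View pics/m7.png

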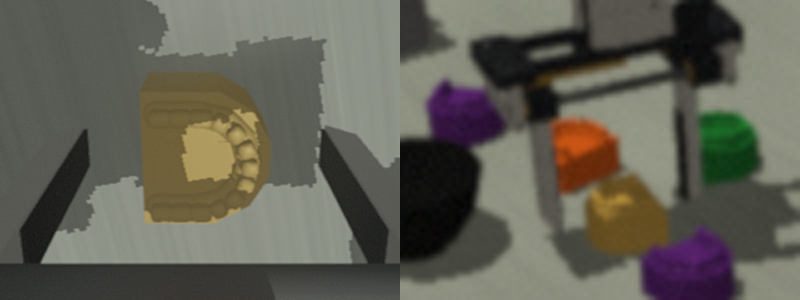

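Call:
apply_moves(
  deltas=[
    [255, 0, 0, 0, 0, 0, 0],
    [255, 0, 0, 0, 0, 0, 0],
    [255, 0, 0, 0, 0, 0, 0],
    [255, 0, 0, 0, 0, 0, 0],
    [255, 0, 0, 0, 0, 0, 0],
    [255, 0, 0, 0, 0, 0, 0],
    [255, 0, 0, 0, 0, 0, 0],
    [255, 0, 0, 0, 0, 0, 0],
  ],
  grip_force=20,
)

```text
time_s: 5.9
ee_pos: [0.5427, -0.3194, 0.0074]
eef_rot: [3.142, 0.0, 1.379]
force: [-0.7, 0.4, -0.5]
grip_width: 0.0497
grip_force: 20.0
```

Call:
apply_moves(
  deltas=[
    [255, 0, 0, 3, 0, 0, 0],
    [255, 0, 0, 4, 0, 0, 0],
    [255, 0.5, 2, 4, 0, 0, 0.06],
    [255, 1.5, 4, 4, 0, 0, 0.09],
    [255, 1.6, 4.2, 4, 0, 0, 0.09],
    [255, 1.6, 4.2, 0, 0, 0, 0.09],
    [255, 1.6, 4.2, 0, 0, 0, 0.09],
    [255, 1, 3, 0, 0, 0, 0.08],
    [255, 0, 0, 0, 0, 0, 0],
    [255, 0, 0, 0, 0, 0, 0],
  ],
)

```text
time_s: 6.9
ee_pos: [0.6157, -0.116, 0.1845]
eef_rot: [-3.141, -0.0, 1.879]
force: [0.2, -0.4, -1.2]
grip_width: 0.0498
grip_force: 20.0
```

```bash
python3 - <<'E'
from fit import *
ctrl.camera('wrist')
d=cap('wrist','w7');o=ctrl.get_obs();print(o['ee_pos'],o['eef_rot'],o['grip_width'])
c,s=np.cos(.308),np.sin(.308)
for x,y in((35,138),(35,-138),(-35,-138),(-35,138),(0,0)):
    print(x,y,w2px(d,[.607+(c*x-s*y)/1e3,.024+(s*x+c*y)/1e3,.026]).round())
hs=cv2.cvtColor(d['img'],cv2.COLOR_RGB2HSV)
u=w2px(d,[.58,.108,.015]).astype(int);print('floor hsv',u,hs[u[1],u[0]]);u=w2px(d,[.5,.02,.0]).astype(int);print('bench',u,hs[u[1],u[0]] if 0<=u[1]<480 and 0<=u[0]<640 else None)
E
```

```text
[ 0.61546613 -0.1172546   0.18461285] [-3.14122927e+00 -7.56491475e-07  1.87695112e+00] 0.04981128121100788
35 138 [ 406. -140.]
35 -138 [387. 224.]
-35 -138 [312. 224.]
-35 138 [ 311. -139.]
0 0 [354.  64.]
floor hsv [354 -53] [50 13 57]
bench [234  33] [ 41  19 145]
```

```bash
ls pics
```

```text
c0.png
c1.png
m4.png
m5.png
m6.png
m7.png
s4.png
s5.png
s6.png
scene0.png
top0.png
w1.png
w2.png
w3.png
w4.png
w5.png
w6.png
w7.png
```

Call:
apply_moves(
  deltas=[
    [255, 0, 3, 3, 0, 0, 0],
    [255, 0, 3, 3, 0, 0, 0],
    [255, 0, 3, 3, 0, 0, 0],
    [255, 0, 2, 1, 0, 0, 0],
    [255, 0, 0, 0, 0, 0, 0],
    [255, 0, 0, 0, 0, 0, 0],
    [255, 0, 0, 0, 0, 0, 0],
  ],
)

```text
time_s: 7.7
ee_pos: [0.6155, -0.0078, 0.2837]
eef_rot: [-3.14, -0.0, 1.877]
force: [-1.4, 0.1, -2.1]
grip_width: 0.0499
grip_force: 20.0
```

```bash
python3 - <<'E'
from fit import *
ctrl.camera('wrist')
d=cap('wrist','w8');o=ctrl.get_obs();print(o['ee_pos'],o['eef_rot'],o['grip_width'])
c,s=np.cos(.308),np.sin(.308)
im=d['img'][:,:,::-1].copy()
for x,y in((35,138),(35,-138),(-35,-138),(-35,138),(0,0)):
    u=w2px(d,[.607+(c*x-s*y)/1e3,.024+(s*x+c*y)/1e3,.026]).round().astype(int);print(x,y,u)
cv2.imwrite('pics/w8.png',im)
E
```

```text
[ 0.61559545 -0.00751631  0.28387943] [-3.14025912e+00 -4.39420821e-04  1.87709244e+00] 0.049442120395367405
35 138 [347  45]
35 -138 [342 286]
-35 -138 [287 286]
-35 138 [281  45]
0 0 [314 176]
```

View pics/w8.png

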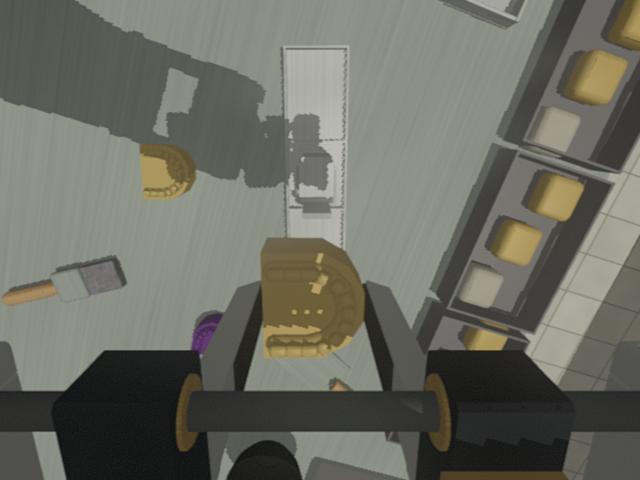

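```bash
cat > edge.py <<'E'
from fit import *
from scipy.optimize import least_squares
def caddy(d,p0,rows=None,rng=.012,zr=.026,ymin=-.138,verbose=False):
    g=cv2.GaussianBlur(cv2.cvtColor(d['img'],cv2.COLOR_RGB2GRAY).astype(np.float32),(0,0),.8)
    p=np.array(p0,float)
    T=lambda p,x,y:np.array([p[0]+np.cos(p[2])*x-np.sin(p[2])*y,p[1]+np.sin(p[2])*x+np.cos(p[2])*y,zr])
    for it in range(4):
        obs=[]
        E=[((s*.035,y),(s,0)) for s in(-1,1) for y in np.arange(ymin+.01,.13,.004)]+[((x,.138),(0,1)) for x in np.arange(-.028,.029,.004)]
        if ymin<-.13:E+=[((x,-.138),(0,-1)) for x in np.arange(-.028,.029,.004)]
        t=np.arange(-rng,rng,.0004)
        for (x,y),n in E:
            q=np.array([w2px(d,T(p,x+n[0]*k,y+n[1]*k)) for k in t]).astype(np.float32)
            if q.min()<2 or (q[:,0]>635).any() or (q[:,1]>475).any():continue
            pr=cv2.remap(g,q[:,:1],q[:,1:],1)[:,0];gr=-np.gradient(pr)  # inside bright -> outside dark
            # outermost strong falling edge
            i=np.nonzero(gr>max(.6*gr.max(),1.0))[0]
            if len(i)==0:continue
            j=i[-1];obs.append((x,y,n,t[j],gr[j]))
        def res(dp): # dp in caddy frame dx,dy,da
            return [ (dp[0]-dp[2]*y)*n[0]+(dp[1]+dp[2]*x)*n[1]-k for x,y,n,k,_ in obs]
        r=least_squares(res,[0,0,0],loss='soft_l1',f_scale=.0008)
        dx,dy,da=r.x;c,s=np.cos(p[2]),np.sin(p[2]);p+= [c*dx-s*dy,s*dx+c*dy,da];rng=max(.005,rng*.7)
    R=np.abs(res(r.x));return p,len(obs),np.median(R)
E
python3 - <<'E'
from edge import *
d=load('w8')
for r in(.006,.01):print(caddy(d,(.607,.024,.308),ymin=-.07,rng=r))
t=load('top0')
for r in(.006,.01):print('top',caddy(t,(.607,.024,.308),rng=r))
m=cmask(d,(125,135,80,75),lambda s:(s[...,0]>12)&(s[...,0]<36)&(s[...,1]>60));print('L',m.sum(),fit(d,m,D(.054,.062),0,.03,(.439,-.024,.267)))
m=cmask(d,(250,230,125,135),lambda s:(s[...,0]>12)&(s[...,0]<36)&(s[...,1]>60));print('held',m.sum(),fit(d,m,D(.05,.056),.277,.305,(.6156,-.0075,.306)))
E
```

```text
(array([0.60906241, 0.02065376, 0.30123763]), 111, np.float64(0.0010387826129775984))
(array([0.60896684, 0.02067667, 0.30177796]), 111, np.float64(0.001032839058008713))
top (array([0.60207527, 0.02466302, 0.30732823]), 159, np.float64(0.0010273265500073945))
top (array([0.60213136, 0.0247294 , 0.30646192]), 159, np.float64(0.0009546204925946526))
L 2676 (array([ 0.44115588, -0.02453347,  0.24935526]), np.float64(0.020781679141093634))
held 10917 (array([ 0.61609339, -0.00798915,  0.29629111]), np.float64(0.02515973987652076))
```

Call:
apply_moves(
  deltas=[
    [255, 0.7, -2, -3, 0, 0, 0],
    [255, 0.6, -1.9, -4, 0, 0, 0],
    [255, 0, 0, -4, 0, 0, 0],
    [255, 0, 0, -4, 0, 0, 0],
    [255, 0, 0, -4, 0, 0, 0],
    [255, 0, 0, -3, 0, 0, 0],
    [255, 0, 0, 0, 0, 0, 0],
    [255, 0, 0, 0, 0, 0, 0],
  ],
)

```text
time_s: 8.6
ee_pos: [0.629, -0.0458, 0.0654]
eef_rot: [-3.142, 0.0, 1.878]
force: [0.7, -0.3, 0.1]
grip_width: 0.0497
grip_force: 20.0
```

```bash
python3 - <<'E'
from edge import *
e=cap('scene','s9');o=ctrl.get_obs();print(o['ee_pos'],o['eef_rot'])
t=cap('top','t9')
# scene: caddy +y half edges in scene camera, tag corners by template
for r in(.006,.01):
  for nm,f in(('scene0',load('scene0')),('s9',e)):print(nm,caddy(f,(.607,.023,.304),rng=r))
E
```

```text
[ 0.629579   -0.04573769  0.066545  ] [3.13971716e+00 8.60236285e-04 1.87832198e+00]
scene0 (array([0.61345344, 0.02891693, 0.31037632]), 102, np.float64(0.002213281858419961))
s9 (array([0.61171183, 0.02872386, 0.30986412]), 84, np.float64(0.0008694517708189406))
scene0 (array([0.62165469, 0.03242861, 0.30509421]), 123, np.float64(0.0016071689767206008))
s9 (array([0.61765795, 0.0310228 , 0.26581813]), 110, np.float64(0.0017640755202509538))
```

Call:
apply_moves(
  deltas=[
    [255, 0, 0, -1.5, 0, 0, 0],
    [255, 0, 0, -1.5, 0, 0, 0],
    [255, 0, 0, -0.7, 0, 0, 0],
    [255, 0, 0, -0.3, 0, 0, 0],
    [255, 0, 0, -0.2, 0, 0, 0],
    [255, 0, 0, 0, 0, 0, 0],
  ],
)

```text
time_s: 9.3
ee_pos: [0.6289, -0.0453, 0.0229]
eef_rot: [3.141, 0.0, 1.879]
force: [0.1, -0.3, -0.7]
grip_width: 0.0499
grip_force: 20.0
```

Call:
apply_moves(
  deltas=[
    [120, 0, 0, -0.1, 0, 0, 0],
    [100, 0, 0, 0, 0, 0, 0],
    [60, 0, 0, 0, 0, 0, 0],
    [0, 0, 0, 0, 0, 0, 0],
    [0, 0, 0, 0, 0, 0, 0],
    [0, 0, 0, 2, 0, 0, 0],
    [0, 0, 0, 4, 0, 0, 0],
    [0, 0, 0, 4, 0, 0, 0],
    [0, 0, 0, 4, 0, 0, 0],
    [0, 0, 0, 4, 0, 0, 0],
  ],
)

```text
time_s: 10.3
ee_pos: [0.6285, -0.0452, 0.2035]
eef_rot: [3.142, 0.0, 1.879]
force: [0.5, 0.5, -0.3]
grip_width: 0.0937
grip_force: 0.0
```

Call:
apply_moves(
  deltas=[
    [0, 0, 3, 4, 0, 0, 0],
    [0, 0, 2, 3, 0, 0, 0],
    [0, 0, 0, 0, 0, 0, 0],
    [0, 0, 0, 0, 0, 0, 0],
    [0, 0, 0, 0, 0, 0, 0],
  ],
)

```text
time_s: 10.8
ee_pos: [0.6284, 0.0042, 0.2701]
eef_rot: [-3.139, -0.001, 1.878]
force: [0.7, 0.4, -0.0]
grip_width: 0.0938
grip_force: 0.0
```

```bash
python3 - <<'E'
from edge import *
d=cap('wrist','w10');o=ctrl.get_obs();print(o['ee_pos'],o['eef_rot'],o['grip_width'])
for r in(.006,.009):print(caddy(d,(.608,.022,.304),rng=r))
u=w2px(d,[.629,-.046,.03]).astype(int);b=(u[0]-50,u[1]-45,100,90)
m=cmask(d,b,lambda s:(s[...,0]>12)&(s[...,0]<36)&(s[...,1]>60));print('S',u,m.sum(),fit(d,m,D(.05,.056),.026,.043,(.629,-.046,.3)))
u=w2px(d,[.441,-.0245,.02]).astype(int);b=(u[0]-50,u[1]-45,100,90)
m=cmask(d,b,lambda s:(s[...,0]>12)&(s[...,0]<36)&(s[...,1]>60));print('L',u,m.sum(),fit(d,m,D(.054,.062),0,.03,(.441,-.0245,.25)))
E
```

```text
[0.62841346 0.00408026 0.27013856] [-3.13922392e+00 -7.55009343e-04  1.87810092e+00] 0.0939067649106039
(array([0.60885866, 0.02149978, 0.30473142]), 159, np.float64(0.001035742419344799))
(array([0.60894595, 0.02148162, 0.30370676]), 160, np.float64(0.0009961233283299472))
S [300 246] 1803 (array([ 0.62950742, -0.04625369,  0.30970095]), np.float64(0.0969763982467724))
L [150 179] 2882 (array([ 0.44096859, -0.02444595,  0.25334708]), np.float64(0.022453054176559517))
```

Call:
apply_moves(
  deltas=[
    [0, -4, -0.6, 0, 0, 0, -0.02],
    [0, -4, -0.6, -1, 0, 0, -0.02],
    [0, -4, -0.6, -4, 0, 0, -0.014],
    [0, -4, -0.6, -4, 0, 0, 0],
    [0, -2.7, -0.4, -4, 0, 0, 0],
    [0, 0, 0, -4, 0, 0, 0],
    [0, 0, 0, -4, 0, 0, 0],
    [0, 0, 0, 0, 0, 0, 0],
    [0, 0, 0, 0, 0, 0, 0],
  ],
)

```text
time_s: 11.75
ee_pos: [0.4514, -0.0221, 0.0718]
eef_rot: [-3.14, -0.001, 1.824]
force: [0.9, 0.4, 1.0]
grip_width: 0.0941
grip_force: 0.0
```

```bash
python3 - <<'E'
from edge import *
d=cap('wrist','w11');o=ctrl.get_obs();print(o['ee_pos'],o['eef_rot'],o['grip_width'])
u=w2px(d,[.441,-.0245,.02]).astype(int);b=(u[0]-90,u[1]-90,180,180)
m=cmask(d,b,lambda s:(s[...,0]>12)&(s[...,0]<36)&(s[...,1]>60));print('L',u,m.sum(),fit(d,m,D(.054,.062),0,.03,(.441,-.0245,.25)))
E
```

```text
[ 0.45214238 -0.02211581  0.07278667] [3.14068712e+00 3.84456120e-04 1.82447392e+00] 0.09395791589921676
L [296 258] 7495 (array([ 0.44126616, -0.02442469,  0.256548  ]), np.float64(0.019358749242334272))
```

Call:
apply_moves(
  deltas=[
    [0, -1.05, -0.2, 0, 0, 0, 0],
    [0, 0, 0, -2, 0, 0, 0],
    [0, 0, 0, -2.5, 0, 0, 0],
    [0, 0, 0, -2, 0, 0, 0],
    [0, 0, 0, 0, 0, 0, 0],
    [150, 0, 0, 0, 0, 0, 0],
    [255, 0, 0, 0, 0, 0, 0],
    [255, 0, 0, 0, 0, 0, 0],
    [255, 0, 0, 0, 0, 0, 0],
    [255, 0, 0, 0, 0, 0, 0],
  ],
)

```text
time_s: 12.8
ee_pos: [0.4411, -0.0238, 0.0068]
eef_rot: [3.141, 0.0, 1.825]
force: [1.4, 0.3, -0.3]
grip_width: 0.0573
grip_force: 0.0
```

Call:
apply_moves(
  deltas=[
    [255, 0, 0, 0, 0, 0, 0],
    [255, 0, 0, 0, 0, 0, 0],
    [255, 0, 0, 0, 0, 0, 0],
  ],
)

```text
time_s: 13.1
ee_pos: [0.4411, -0.0238, 0.0067]
eef_rot: [3.141, 0.0, 1.825]
force: [-1.1, -0.3, 5.3]
grip_width: 0.0537
grip_force: 20.0
```

Call:
apply_moves(
  deltas=[
    [255, 0, 0, 2, 0, 0, 0],
    [255, 0, 0, 4, 0, 0, 0],
    [255, 1, 1, 4, 0, 0, 0.01],
    [255, 2.5, 2.5, 2.5, 0, 0, 0.01],
    [255, 2.5, 2.5, 0, 0, 0, 0.01],
    [255, 2.5, 2.5, 0, 0, 0, 0.01],
    [255, 2.5, 2.4, 0, 0, 0, 0.01],
    [255, 2.5, 2, 0, 0, 0, 0],
    [255, 0.6, 0, 0, 0, 0, 0],
    [255, 0, 0, 0, 0, 0, 0],
  ],
)

```text
time_s: 14.1
ee_pos: [0.5819, 0.1052, 0.1305]
eef_rot: [-3.14, -0.0, 1.875]
force: [-0.7, -0.3, -1.2]
grip_width: 0.0539
grip_force: 20.0
```

```bash
python3 - <<'E'
from edge import *
ctrl.camera('wrist');d=cap('wrist','w12');o=ctrl.get_obs();print(o['ee_pos'],o['eef_rot'],o['grip_width'])
z=o['ee_pos'][2]-.0067;p=o['ee_pos']
u=w2px(d,[p[0],p[1],z+.02]).astype(int);b=(u[0]-110,u[1]-110,220,220)
m=cmask(d,b,lambda s:(s[...,0]>12)&(s[...,0]<36)&(s[...,1]>60));print('L',u,m.sum(),fit(d,m,D(.054,.062),z,z+.03,(p[0],p[1],.3)))
E
```

```text
[0.5812696  0.1045672  0.13102369] [-3.14048602e+00 -1.04825901e-04  1.87432805e+00] 0.053797145721134955
L [311 300] 13295 (array([0.5820654 , 0.10421816, 0.30379507]), np.float64(0.022790781051736153))
```

Call:
apply_moves(
  deltas=[
    [255, 0, 0.1, -3, 0, 0, 0],
    [255, 0, 0, -3.5, 0, 0, 0],
    [255, 0, 0, -2, 0, 0, 0],
    [255, 0, 0, -1, 0, 0, 0],
    [255, 0, 0, -0.7, 0, 0, 0],
    [255, 0, 0, -0.4, 0, 0, 0],
    [255, 0, 0, -0.3, 0, 0, 0],
    [255, 0, 0, 0, 0, 0, 0],
    [255, 0, 0, 0, 0, 0, 0],
  ],
)

```text
time_s: 15.1
ee_pos: [0.5823, 0.1062, 0.023]
eef_rot: [3.141, 0.0, 1.875]
force: [-0.1, -0.4, -1.5]
grip_width: 0.0538
grip_force: 20.0
```

Call:
apply_moves(
  deltas=[
    [120, 0, 0, -0.1, 0, 0, 0],
    [90, 0, 0, 0, 0, 0, 0],
    [40, 0, 0, 0, 0, 0, 0],
    [0, 0, 0, 0, 0, 0, 0],
    [0, 0, 0, 0, 0, 0, 0],
    [0, 0, 0, 3, 0, 0, 0],
    [0, 0, 0, 4, 0, 0, 0],
    [0, 0, 0, 4, 0, 0, 0],
    [0, -1, 3, 3, 0, 0, -0.02],
    [0, -1, 4, 2, 0, 0, -0.02],
  ],
)

```text
time_s: 16.1
ee_pos: [0.5624, 0.1759, 0.1842]
eef_rot: [3.139, 0.0, 1.831]
force: [0.4, 0.3, 0.1]
grip_width: 0.0943
grip_force: 0.0
```

Call:
apply_moves(
  deltas=[
    [0, -1, 4, 0, 0, 0, -0.02],
    [0, -1, 4, 0, 0, 0, 0],
    [0, -0.2, 3, 0, 0, 0, 0],
    [0, 0, 1.5, 0, 0, 0, 0],
    [0, 0, 0, 0, 0, 0, 0],
    [0, 0, 0, 0, 0, 0, 0],
  ],
)

```text
time_s: 16.7
ee_pos: [0.5403, 0.3002, 0.1812]
eef_rot: [-3.141, 0.0, 1.814]
force: [0.1, 0.1, -0.3]
grip_width: 0.0941
grip_force: 0.0
```

```bash
cat > bite.py <<'E'
from edge import *
d=cap('wrist','wb');o=ctrl.get_obs();print(o['ee_pos'],o['eef_rot'],o['grip_width'])
u=w2px(d,[.54,.309,.014]).astype(int);b=(u[0]-60,u[1]-60,120,120)
for t in(60,80,100):
    m=cmask(d,b,lambda s:((s[...,0]>165)|(s[...,0]<8))&(s[...,1]>t));print('B',u,m.sum(),cv2.boundingRect(m.astype(np.uint8)),fit(d,m,rect(.054,.02),0,.028,(.54,.309,.23)))
E
python3 bite.py
```

```text
[0.54036928 0.29983755 0.18136733] [-3.14136607e+00  2.73789943e-04  1.81366103e+00] 0.09368921215145827
B [314 211] 895 (286, 200, 58, 27) (array([ 0.53940723,  0.30305745, -0.12842903]), np.float64(0.41437980814396513))Traceback (most recent call last):
  File "bite.py", line 5, in <module>
    m=cmask(d,b,lambda s:((s[...,0]>165)|(s[...,0]<8))&(s[...,1]>t));print('B',u,m.sum(),cv2.boundingRect(m.astype(np.uint8)),fit(d,m,rect(.054,.02),0,.028,(.54,.309,.23)))
  File "fit.py", line 27, in cmask
    n,l,st,_=cv2.connectedComponentsWithStats(m.astype(np.uint8));return l==1+np.argmax(st[1:,4])
                                                                              ~~~~~~~~~^^^^^^^^^^
    return _wrapfunc(a, 'argmax', axis=axis, out=out, **kwds)
    return bound(*args, **kwds)
ValueError: attempt to get argmax of an empty sequence
```

```bash
cat > bite.py <<'E'
from edge import *
import sys
g=eval(sys.argv[2]) if len(sys.argv)>2 else (.54,.309,.23)
z0=float(sys.argv[3]) if len(sys.argv)>3 else 0
if sys.argv[1]=='new':d=cap('wrist','wb')
else:d=load('wb')
o=ctrl.get_obs();print(o['ee_pos'],o['eef_rot'],o['grip_width'])
u=w2px(d,[g[0],g[1],z0+.014]).astype(int)
lab=cv2.cvtColor(d['img'],cv2.COLOR_RGB2LAB)[...,1].astype(int)
for t in(134,138,142):
    m=np.zeros(lab.shape,bool);s=np.s_[max(u[1]-70,0):u[1]+70,u[0]-70:u[0]+70];m[s]=lab[s]>t
    m=cv2.morphologyEx(m.astype(np.uint8),cv2.MORPH_OPEN,np.ones((3,3)))
    n,l,st,_=cv2.connectedComponentsWithStats(m)
    if n<2:continue
    m=l==1+np.argmax(st[1:,4])
    print(t,u,m.sum(),cv2.boundingRect(m.astype(np.uint8)),fit(d,m,rect(.054,.02),z0,z0+.028,g))
E
python3 bite.py old
```

```text
[0.54036928 0.29983755 0.18136733] [-3.14136607e+00  2.73789943e-04  1.81366103e+00] 0.09368921215145827
134 [314 211] 993 (286, 200, 58, 27) (array([ 0.53958688,  0.30374365, -0.07673215]), np.float64(0.3476806491910922))
138 [314 211] 576 (287, 209, 56, 18) (array([0.53901283, 0.30925731, 0.17294531]), np.float64(0.600919525238033))
142 [314 211] 63 (288, 210, 10, 9) (array([0.54047489, 0.31588288, 0.21196345]), np.float64(0.7944432728806411))
```

```bash
sed -i 's/for t in(134,138,142)/for t in(131,133,135)/; s/^    m=l==1+np.argmax(st\[1:,4\])/&\n    hc=cv2.convexHull(np.argwhere(m)[:,::-1].astype(np.int32));m=np.zeros(lab.shape,np.uint8);cv2.fillConvexPoly(m,hc,1);m=m>0/' bite.py; python3 bite.py old
```

```text
[0.54036928 0.29983755 0.18136733] [-3.14136607e+00  2.73789943e-04  1.81366103e+00] 0.09368921215145827
131 [314 211] 1456 (286, 199, 58, 28) (array([0.53985791, 0.30828006, 0.17141848]), np.float64(0.0651988393923878))
133 [314 211] 1367 (286, 199, 58, 28) (array([0.53978243, 0.30784795, 0.13586566]), np.float64(0.12171108811621578))
135 [314 211] 1075 (286, 203, 58, 24) (array([ 0.53962498,  0.30339804, -0.05725804]), np.float64(0.29575766321040586))
```

Call:
apply_moves(
  deltas=[
    [0, 0, 0.4, -3, 0, 0, -0.02],
    [0, 0, 0.4, -4, 0, 0, 0],
    [0, 0, 0, -3, 0, 0, 0],
    [0, 0, 0, 0, 0, 0, 0],
    [0, 0, 0, 0, 0, 0, 0],
  ],
)

```text
time_s: 17.25
ee_pos: [0.5406, 0.3084, 0.0825]
eef_rot: [3.141, -0.0, 1.794]
force: [0.4, 0.2, 0.3]
grip_width: 0.0937
grip_force: 0.0
```

```bash
sed -i 's/(131,133,135)/(130,131,133)/' bite.py; python3 bite.py new
```

```text
[0.54108102 0.3087803  0.08348156] [ 3.13921935e+00 -5.04582685e-04  1.79379179e+00] 0.09414146573405789
130 [311 250] 2857 (273, 233, 79, 39) (array([0.54007223, 0.3085614 , 0.16208087]), np.float64(0.06435549823694087))
131 [311 250] 2842 (273, 233, 79, 39) (array([0.54009029, 0.30846519, 0.15349896]), np.float64(0.06934472788680501))
133 [311 250] 2795 (273, 234, 79, 38) (array([0.5399718 , 0.30803404, 0.22239097]), np.float64(0.08281796457544899))
```

Call:
apply_moves(
  deltas=[
    [0, 0, 0, -3, 0, 0, -0.03],
    [0, 0, 0, -3, 0, 0, 0],
    [0, 0, 0, -1.5, 0, 0, 0],
    [0, 0, 0, 0, 0, 0, 0],
    [150, 0, 0, 0, 0, 0, 0],
    [255, 0, 0, 0, 0, 0, 0],
    [255, 0, 0, 0, 0, 0, 0],
    [255, 0, 0, 0, 0, 0, 0],
    [255, 0, 0, 0, 0, 0, 0],
    [255, 0, 0, 0, 0, 0, 0],
  ],
  grip_force=12,
)

```text
time_s: 18.3
ee_pos: [0.54, 0.3093, 0.0067]
eef_rot: [3.141, -0.0, 1.765]
force: [0.0, -0.5, 3.1]
grip_width: 0.0539
grip_force: 12.0
```

Call:
apply_moves(
  deltas=[
    [255, 0, 0, 0, 0, 0, 0],
    [255, 0, 0, 0, 0, 0, 0],
    [255, 0, 0, 0, 0, 0, 0],
  ],
)

```text
time_s: 18.6
ee_pos: [0.5401, 0.3092, 0.0067]
eef_rot: [3.141, -0.0, 1.765]
force: [-1.0, -0.1, 4.9]
grip_width: 0.0541
grip_force: 12.0
```

Call:
apply_moves(
  deltas=[
    [255, 0, 0, 2, 0, 0, 0],
    [255, 0, 0, 4, 0, 0, 0],
    [255, 0, -1, 4, 0, 0, 0.015],
    [255, 1, -3.5, 4, 0, 0, 0.015],
    [255, 1.2, -4, 0, 0, 0, 0.015],
    [255, 1.2, -4, 0, 0, 0, 0.015],
    [255, 1.2, -4, 0, 0, 0, 0.015],
    [255, 1.2, -4, 0, 0, 0, 0.015],
    [255, 1.2, -4, 0, 0, 0, 0.015],
    [255, 1.2, -4, 0, 0, 0, 0.01],
  ],
)

```text
time_s: 19.6
ee_pos: [0.6214, 0.0251, 0.1431]
eef_rot: [-3.141, -0.0, 1.88]
force: [-0.0, 1.4, -1.1]
grip_width: 0.0539
grip_force: 12.0
```

Call:
apply_moves(
  deltas=[
    [255, 1.2, -4, 0, 0, 0, 0],
    [255, 1, -4, 0, 0, 0, 0],
    [255, 0, -3.5, 0, 0, 0, 0],
    [255, 0, 0, 0, 0, 0, 0],
    [255, 0, 0, 0, 0, 0, 0],
    [255, 0, 0, 0, 0, 0, 0],
  ],
)

```text
time_s: 20.2
ee_pos: [0.6431, -0.0871, 0.1433]
eef_rot: [-3.141, -0.0, 1.881]
force: [0.1, 0.3, -0.2]
grip_width: 0.054
grip_force: 12.0
```

```bash
python3 - <<'E'
from h import *
ctrl.camera('wrist');o=ctrl.get_obs();print(o['ee_pos'],o['eef_rot'],o['grip_width'])
E
python3 bite.py new "(.6443,-.0911,.3)" .14
```

```text
[ 0.64320655 -0.08690221  0.14336369] [-3.14149882e+00 -2.18320994e-04  1.88112776e+00] 0.05355161310615931
[ 0.64324831 -0.08689158  0.14344589] [ 3.14155876e+00 -1.23736395e-04  1.88130968e+00] 0.05356613173352954
130 [311 305] 5784 (258, 271, 111, 55) (array([ 0.6433827 , -0.08584541,  0.23654318]), np.float64(0.10997886455280137))
131 [311 305] 5764 (258, 271, 111, 55) (array([ 0.64333279, -0.08590174,  0.23640951]), np.float64(0.11300274607686134))
133 [311 305] 5672 (258, 272, 111, 54) (array([ 0.64321695, -0.08612952,  0.22199174]), np.float64(0.12687561638563494))
```

Call:
apply_moves(
  deltas=[
    [255, 0.1, -0.4, -2, 0, 0, 0],
    [255, 0, 0, -4, 0, 0, 0],
    [255, 0, 0, -3.5, 0, 0, 0],
    [255, 0, 0, -1, 0, 0, 0],
    [255, 0, 0, -0.7, 0, 0, 0],
    [255, 0, 0, -0.5, 0, 0, 0],
    [255, 0, 0, -0.3, 0, 0, 0],
    [255, 0, 0, 0, 0, 0, 0],
    [255, 0, 0, 0, 0, 0, 0],
  ],
)

```text
time_s: 21.2
ee_pos: [0.6446, -0.0923, 0.0243]
eef_rot: [3.141, 0.001, 1.88]
force: [0.0, -0.4, -0.4]
grip_width: 0.0537
grip_force: 12.0
```

Call:
apply_moves(
  deltas=[
    [255, 0, 0, -0.2, 0, 0, 0],
    [255, 0, 0, 0, 0, 0, 0],
    [120, 0, 0, 0, 0, 0, 0],
    [90, 0, 0, 0, 0, 0, 0],
    [40, 0, 0, 0, 0, 0, 0],
    [0, 0, 0, 0, 0, 0, 0],
    [0, 0, 0, 2, 0, 0, 0],
    [0, 0, 0, 4, 0, 0, 0],
    [0, 0, 0, 4, 0, 0, 0],
    [0, 0, 0, 4, 0, 0, 0],
  ],
)

```text
time_s: 22.2
ee_pos: [0.6439, -0.0921, 0.1629]
eef_rot: [-3.141, -0.0, 1.88]
force: [-1.0, 0.4, 0.0]
grip_width: 0.0939
grip_force: 0.0
```

Call:
apply_moves(
  deltas=[
    [0, -0.5, 3, 4, 0, 0, 0],
    [0, -0.5, 3, 4, 0, 0, 0],
    [0, -0.5, 3, 2, 0, 0, 0],
    [0, 0, 0, 0, 0, 0, 0],
    [0, 0, 0, 0, 0, 0, 0],
  ],
)

```text
time_s: 22.7
ee_pos: [0.6292, -0.0023, 0.2608]
eef_rot: [-3.141, 0.0, 1.881]
force: [1.5, -0.9, -0.7]
grip_width: 0.0943
grip_force: 0.0
```

```bash
cat > chk.py <<'E'
from edge import *
ctrl.camera('wrist');d=cap('wrist','wc');o=ctrl.get_obs();print(o['ee_pos'],o['eef_rot'],o['grip_width'])
for r in(.006,.009):C=caddy(d,(.609,.0215,.3045),rng=r);print(C)
p=C[0]
Y=lambda s:(s[...,0]>12)&(s[...,0]<36)&(s[...,1]>60)
lab=cv2.cvtColor(d['img'],cv2.COLOR_RGB2LAB)[...,1].astype(int)
for n,f,poly,h,g in(('S',Y,D(.05,.056),.028,(.6295,-.0463,.31)),('L',Y,D(.054,.062),.03,(.5825,.1055,.304)),('B',lambda s:lab>132,rect(.054,.02),.028,(.6446,-.092,.305))):
    u=w2px(d,[g[0],g[1],.03]).astype(int)
    m=cmask(d,(u[0]-45,u[1]-45,90,90),f);x,c=fit(d,m,poly,.022,.015+h,g)
    q=x[:2]-p[:2];cc,s=np.cos(p[2]),np.sin(p[2])
    print(n,m.sum(),x.round(4),round(c,3),'in caddy',(cc*q[0]+s*q[1]).round(4),(-s*q[0]+cc*q[1]).round(4),(x[2]-p[2]).round(3))
E
python3 chk.py
```

```text
[ 0.62900914 -0.00336796  0.2595147 ] [-3.13944100e+00 -6.52554545e-04  1.87904813e+00] 0.09420196428715193
(array([0.60935702, 0.02090633, 0.30337598]), 146, np.float64(0.0009813512777761913))
(array([0.60935635, 0.02087629, 0.30279663]), 146, np.float64(0.0010069924778571071))
S 1929 [ 0.6294 -0.0467  0.31  ] 0.091 in caddy -0.0011 -0.0705 0.007
L 3226 [0.5826 0.1058 0.3093] 0.022 in caddy -0.0002 0.089 0.006
B 1031 [ 0.6442 -0.0923  0.291 ] 0.05 in caddy -0.0005 -0.1184 -0.012
```

Call:
apply_moves(
  deltas=[
    [0, -0.2, 0.3, 0, 0, 0, -0.14],
    [0, -0.2, 0.3, 0, 0, 0, -0.14],
    [0, -0.2, 0.3, 0, 0, 0, -0.14],
    [0, -0.2, 0.3, 0, 0, 0, -0.14],
    [0, -0.2, 0.3, 0, 0, 0, -0.14],
    [0, -0.2, 0.3, 0, 0, 0, -0.14],
    [0, -0.2, 0.3, 0, 0, 0, -0.14],
    [0, -0.2, 0.2, 0, 0, 0, -0.14],
    [0, -0.2, 0.1, 0, 0, 0, -0.14],
    [0, -0.2, 0, 0, 0, 0, -0.14],
  ],
)

```text
time_s: 23.8
ee_pos: [0.6091, 0.0205, 0.2596]
eef_rot: [-3.141, 0.002, 0.473]
force: [0.5, 0.3, -0.5]
grip_width: 0.0939
grip_force: 0.0
```

Call:
apply_moves(
  deltas=[
    [0, 0, 0, -2, 0, 0, -0.14],
    [0, 0, 0, -4, 0, 0, -0.03],
    [0, 0, 0, -4, 0, 0, 0],
    [0, 0, 0, 0, 0, 0, 0],
    [0, 0, 0, 0, 0, 0, 0],
    [0, 0, 0, 0, 0, 0, 0],
  ],
)

```text
time_s: 24.4
ee_pos: [0.6102, 0.0211, 0.1632]
eef_rot: [3.141, -0.003, 0.309]
force: [-0.7, -0.3, 0.4]
grip_width: 0.0942
grip_force: 0.0
```

```bash
python3 - <<'E'
from h import *
ctrl.camera('top');o=ctrl.get_obs();print(o['ee_pos'],o['eef_rot'],o['eef_rot'][2]-np.pi/2,o['grip_width'],o['qpos'][5])
E
```

```text
[0.6101946  0.02122055 0.16324986] [ 3.14055559e+00 -2.95969513e-03  3.09538773e-01] -1.2612575539390802 0.09378952629004952 1.236046424977437
```

Call:
apply_moves(
  deltas=[
    [0, -0.1, 0, -3, 0, 0, -0.007],
    [0, 0, 0, -3, 0, 0, 0],
    [0, 0, 0, -2, 0, 0, 0],
    [0, 0, 0, -2, 0, 0, 0],
    [0, 0, 0, -1, 0, 0, 0],
    [0, 0, 0, 0, 0, 0, 0],
    [0, 0, 0, 0, 0, 0, 0],
  ],
)

```text
time_s: 25.15
ee_pos: [0.609, 0.0215, 0.0524]
eef_rot: [3.141, -0.002, 0.303]
force: [-0.8, -0.3, -0.1]
grip_width: 0.0941
grip_force: 0.0
```

```bash
python3 - <<'E'
from edge import *
d=cap('wrist','wg');o=ctrl.get_obs();print(o['ee_pos'],o['eef_rot'],o['force'])
# tab tops location in wrist image: print brightness profile along the caddy y axis at tab top height
p=(.6093,.021,.303);g=cv2.cvtColor(d['img'],cv2.COLOR_RGB2GRAY)
for z in(.092,):
    for y in range(-60,61,3):
        q=w2px(d,[p[0]-np.sin(p[2])*y/1e3,p[1]+np.cos(p[2])*y/1e3,z]);i=q.astype(int);print(y,i,g[i[1],i[0]] if 0<=i[1]<480 and 0<=i[0]<640 else '-',end='; ')
E
```

```text
[0.60903637 0.02149815 0.05254436] [ 3.14091982e+00 -1.99370213e-03  3.02834077e-01] [-0.42093778  0.37978039  0.48566241]
-60 [452 323] 80; -57 [445 323] 79; -54 [438 323] 80; -51 [432 323] 34; -48 [425 323] 36; -45 [418 323] 33; -42 [411 323] 45; -39 [404 323] 87; -36 [398 323] 109; -33 [391 323] 83; -30 [384 323] 78; -27 [377 323] 80; -24 [370 323] 69; -21 [364 323] 83; -18 [357 323] 81; -15 [350 323] 84; -12 [343 323] 133; -9 [336 323] 144; -6 [330 323] 143; -3 [323 323] 142; 0 [316 323] 142; 3 [309 323] 92; 6 [302 323] 92; 9 [296 323] 91; 12 [289 323] 91; 15 [282 323] 92; 18 [275 323] 89; 21 [268 323] 74; 24 [262 323] 87; 27 [255 323] 90; 30 [248 323] 87; 33 [241 323] 86; 36 [234 323] 85; 39 [228 323] 87; 42 [221 323] 86; 45 [214 323] 22; 48 [207 323] 25; 51 [200 323] 26; 54 [194 323] 23; 57 [187 323] 77; 60 [180 323] 77;
```

Call:
apply_moves(
  deltas=[
    [120, 0, 0, 0, 0, 0, 0],
    [255, 0, 0, 0, 0, 0, 0],
    [255, 0, 0, 0, 0, 0, 0],
    [255, 0, 0, 0, 0, 0, 0],
    [255, 0, 0, 0, 0, 0, 0],
    [255, 0, 0, 0, 0, 0, 0],
    [255, 0, 0, 0, 0, 0, 0],
    [255, 0, 0, 0, 0, 0, 0],
  ],
  grip_force=25,
)

```text
time_s: 26.0
ee_pos: [0.6082, 0.0221, 0.0513]
eef_rot: [-3.141, -0.0, 0.303]
force: [-2.6, 4.9, 3.2]
grip_width: 0.0512
grip_force: 25.0
```

Fully pulled (≈52 mm). Raise the grip and lift slightly, checking forces.

Call:
apply_moves(
  deltas=[
    [255, 0, 0, 0, 0, 0, 0],
    [255, 0, 0, 0, 0, 0, 0],
    [255, 0, 0, 0, 0, 0, 0],
    [255, 0, 0, 0, 0, 0, 0],
  ],
  grip_force=55,
)

```text
time_s: 26.4
ee_pos: [0.6083, 0.0222, 0.0515]
eef_rot: [-3.141, -0.0, 0.303]
force: [-3.0, 6.3, 5.8]
grip_width: 0.0508
grip_force: 55.1
```

Call:
apply_moves(
  deltas=[
    [255, 0, 0, 0.3, 0, 0, 0],
    [255, 0, 0, 0.3, 0, 0, 0],
    [255, 0, 0, 0.3, 0, 0, 0],
    [255, 0, 0, 0, 0, 0, 0],
  ],
)

```text
time_s: 26.8
ee_pos: [0.6077, 0.0218, 0.0598]
eef_rot: [-3.141, 0.001, 0.303]
force: [-3.7, 5.4, -5.1]
grip_width: 0.0504
grip_force: 55.0
```

Call:
apply_moves(
  deltas=[
    [255, -0.1, 0.07, 0.3, 0, 0, 0],
    [255, 0, 0, 0.5, 0, 0, 0],
    [255, 0, 0, 0.7, 0, 0, 0],
    [255, 0, 0, 0.8, 0, 0, 0],
    [255, 0, 0, 0.8, 0, 0, 0],
    [255, 0, 0, 0.8, 0, 0, 0],
    [255, 0, 0, 0.8, 0, 0, 0],
    [255, 0, 0, 0.8, 0, 0, 0],
    [255, 0, 0, 0.8, 0, 0, 0],
    [255, 0, 0, 0.8, 0, 0, 0],
  ],
)

```text
time_s: 27.8
ee_pos: [0.6072, 0.0222, 0.1317]
eef_rot: [3.142, -0.0, 0.303]
force: [-0.2, 0.6, -6.3]
grip_width: 0.0505
grip_force: 55.0
```

Call:
apply_moves(
  deltas=[
    [255, 0, 0, 0.8, 0, 0, 0],
    [255, 0, 0, 0.6, 0, 0, 0],
    [255, 0, 0, 0.3, 0, 0, 0],
    [255, 0, 0, 0.1, 0, 0, 0],
    [255, 0, 0, 0, 0, 0, 0],
    [255, 0, 0, 0, 0, 0, 0],
    [255, 0, 0, 0, 0, 0, 0],
    [255, 0, 0, 0, 0, 0, 0],
    [255, 0, 0, 0, 0, 0, 0],
    [255, 0, 0, 0, 0, 0, 0],
  ],
)

```text
time_s: 28.8
ee_pos: [0.6073, 0.0222, 0.149]
eef_rot: [-3.142, 0.0, 0.303]
force: [0.2, -0.1, -6.4]
grip_width: 0.0508
grip_force: 55.0
```

```bash
python3 - <<'E'
from edge import *
o=ctrl.get_obs();print(o['ee_pos'],o['eef_rot'],o['force'],o['moment'],o['grip_width'])
t=cap('top','tf');e=cap('scene','sf');dz=o['ee_pos'][2]-.0514
Y=lambda s:(s[...,0]>12)&(s[...,0]<36)&(s[...,1]>75)
for nm,f in(('top',t),('scene',e)):
  lab=cv2.cvtColor(f['img'],cv2.COLOR_RGB2LAB)[...,1].astype(int)
  for n,fn,poly,h,g in(('S',Y,D(.05,.056),.028,(.6295,-.0465,.31)),('L',Y,D(.054,.062),.03,(.5825,.1057,.304)),('B',lambda s:lab>134,rect(.054,.02),.028,(.6444,-.092,.305))):
    u=w2px(f,[g[0],g[1],.03+dz]).astype(int)
    try:
        m=cmask(f,(u[0]-20,u[1]-20,40,40),fn);x,c=fit(f,m,poly,.022+dz,.015+h+dz,g);print(nm,n,m.sum(),x.round(4),round(c,3))
    except Exception as ex:print(nm,n,ex)
E
```

```text
[0.60726022 0.02221474 0.14899073] [-3.14158053e+00  1.39824818e-05  3.02741075e-01] [ 0.2048471  -0.14428831 -6.38374364] [ 0.02551813 -0.00230218  0.02333959] 0.05080999332010369
top S 842 [ 0.6222 -0.0357  0.3281] 0.422
top L 857 [ 0.5703  0.0977 -0.0163] 0.19
top B 285 [ 0.6419 -0.0937  0.2901] 0.07
scene S 478 [ 0.6328 -0.0457 -0.4184] 0.164
scene L 742 [0.5838 0.1054 0.2706] 0.121
scene B 275 [ 0.6469 -0.0904  0.4191] 0.14
```

```bash
python3 -c "
from station import ctrl
print(ctrl.hand_in())"
```

```text
the job is handed in; nothing more can be done
None
```

I packed both models and the bite block, unlatched the caddy and lifted it off the ball. I handed it in held still with its underside about 109 mm above the bench; the wrist load (6.4 N) matches the full caddy, but hand-in returned no verdict.

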